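# Load the board test nests

## Robot

A 6-joint arm with a two-finger parallel gripper is mounted at the origin on the work surface. World frame = base frame: x ahead of the robot, y to its left, z up, the work surface at z = 0. Lengths are in m, angles in rad, forces in N, time in s.
With the tool pointing down it reaches from about 0.4 to 0.825 m from the base axis. Payload 7 kg.
Tool frame: the origin (TCP) lies between the finger pads; the fingertips stand 22 mm ahead of it and the grasp point (between the pads) lies 3 mm ahead of it; z points along the fingers, y is the direction in which the jaws open and shut (so a half turn about z gives the same grasp; the last joint's range is limited). The gripper opens to 88 mm and grips with 3 to 60 N. Pads are 19 mm wide; open, the fingers measure 130 mm over their backs; the gripper's body (78 mm by 193 mm) begins 47 mm behind the grasp point.
Start: joints at [-0.849, 0.359, 0.012, 0, -1.224, -0.288], TCP at [0.284, -0.612, 0.249] pointing down, gripper open.
Joint ranges: [-3.07, 3.07], [-1.43, 2.12], [-1.02, 1.25], [-3.03, 1.67], [-3.05, -0], [-3.03, 3.03]. Speed limits (rad/s): [2.39, 2.39, 3.01, 3.14, 3.14, 3.14].

## Interface

Orientations are given as [roll, pitch, yaw] about the fixed x, y, z axes, in that order (R = Rz(yaw) Ry(pitch) Rx(roll)).
In Python, from station import arm, optics gives the robot as it stands. The module is installed in compiled form; this text tells all that it offers.
- The arm moves only by the tool jog_arm, never from a script. Its argument "motion" is a list that holds one entry, the list of rows, each a list of 7 numbers: the shift along the tool's x, y, z in m, then the turn, a rotation vector about the tool's x, y, z in degrees, then the finger opening in m, from 0 to 0.0876. In form: [[[x, y, z, rx, ry, rz, grip], ...]]. A call has 1 to 8 rows; each row is the pose to reach, as a shift and turn from the pose measured when the call began, along the tool's axes at that moment; what a row does not reach only later rows make up. A row lasts 1/10 s, in which the tool goes at most 50 mm and 8.59 degrees, less where a joint would pass 70% of its speed; a pose out of reach is approached as far as the arm can. A call with a gripper value outside its range is refused whole. The fingers move at their own pace and stop on an object; "newtons" is the grip in N (left out, the last holds). Time passes only in rows, so rows that repeat a pose let the fingers close. It gives the time, the measured TCP pose, the force and the opening at its end, in the units of the state.
- arm.get_state(): the state, without advancing time (a new reading comes with each control period).
- optics.grab_frame(name): name is "side" or "top" or "wrist"; returns the picture (384x512x3 uint8, red, green, blue); there is no depth.
- optics.camera_model(name): a dict with "mtx" (3x3 intrinsics, pixels), "R" (3x3) and "t" (3): a world point X has camera coordinates R X + t; the wrist camera has in their place "mount" (4x4, takes a point from camera to tool coordinates, whose origin is the TCP and whose axes are the flange's). Camera axes: x right, y down, z forward; pixel columns grow to the right and rows downward; lengths in m; the calibration is good to about 2 mm. A picture is of the moment at which its call begins: read the wrist's pose just before it. camera_model takes no time and is no camera call.
- arm.job_done(): hands the job in, once; it reports no verdict.
The state is a dict: "t": time; "q": joint angles; "qd": joint speeds; "joint_efforts": joint torques, N m; "eef_pos": TCP position; "ee_rot": TCP orientation; "force": force on the tool from outside, world axes, zero at the start; "moment": the same for the moment, N m; "width": finger opening in m.
Only numpy, scipy, OpenCV 4.12 (cv2) and the standard library are available. Lean on these libraries where they do the work, as an engineer would, in place of code of your own. Each camera call takes 0.05 s, during which the arm holds its last target.

## Task

Load the tester: put each of the four loose circuit boards into the orange nest whose pocket has its shape and size, lying flat on the pocket floor. Set the boards down rather than dropping them, and leave the screw tin and the screwdriver where they are.

Things in the scene. Friction and masses are not known exactly. Their poses are not given: they have to be found in the camera images.
- large_square_board: Loose. 64 x 64 mm square board. Origin at the centre of the underside, z up. Whole thing 34 mm tall: a 5 mm thick blue circuit board below, and centred on it an aluminium heat sink block from 5 to 34 mm height, 36 x 36 mm, to grip it by; block and board edges along x and y. About 75 to 155 g.
- small_square_board: Loose. 36 x 36 mm square board, the smallest. Origin at the centre of the underside, z up. Whole thing 34 mm tall: a 5 mm thick blue circuit board below, and centred on it an aluminium heat sink block from 5 to 34 mm height, 24 x 24 mm, to grip it by; block and board edges along x and y. About 35 to 70 g.
- long_board: Loose. 100 x 34 mm oblong board, 100 mm along x. Origin at the centre of the underside, z up. Whole thing 34 mm tall: a 5 mm thick blue circuit board below, and centred on it an aluminium heat sink block from 5 to 34 mm height, 60 mm along x by 24 mm along y, to grip it by across y. About 60 to 130 g.
- round_board: Loose. Round board, 56 mm diameter. Origin at the centre of the underside, z up. Whole thing 34 mm tall: a 5 mm thick blue circuit board below, and centred on it an aluminium heat sink block from 5 to 34 mm height, a cylinder of 32 mm diameter, to grip it by. About 50 to 100 g.
- large_square_nest: Fixed orange plate, 10 mm thick, with one black-floored pocket in its middle, 7 mm deep (pocket floor 3 mm above the bench, rim 10 mm above it), 8 mm larger all round than its board. Origin at the centre of the plate's underside, z up; plate 104 x 104 mm, square pocket 80 x 80 mm, edges along x and y.
- small_square_nest: Fixed orange plate, 10 mm thick, with one black-floored pocket in its middle, 7 mm deep (pocket floor 3 mm above the bench, rim 10 mm above it), 8 mm larger all round than its board. Origin at the centre of the plate's underside, z up; plate 80 x 80 mm, square pocket 52 x 52 mm, edges along x and y.
- long_nest: Fixed orange plate, 10 mm thick, with one black-floored pocket in its middle, 7 mm deep (pocket floor 3 mm above the bench, rim 10 mm above it), 8 mm larger all round than its board. Origin at the centre of the plate's underside, z up; plate 138 mm along x by 74 mm along y, oblong pocket 116 mm along x by 50 mm along y.
- round_nest: Fixed orange plate, 10 mm thick, with one black-floored pocket in its middle, 7 mm deep (pocket floor 3 mm above the bench, rim 10 mm above it), 8 mm larger all round than its board. Origin at the centre of the plate's underside, z up; plate 98 x 98 mm, round pocket 72 mm diameter.
- screw_tin: Bystander: loose round steel tin, 42 mm diameter, 28 mm tall, in the middle of the work area. Origin at the centre of its underside.
- screwdriver: Bystander: loose screwdriver, 140 mm long, lying on the bench beyond the tin, along its x axis, handle at -x. Origin near its middle, at bench height.
Mind the look-alikes: they are no part of the job. Leave any green, pink or purple look-alike of the long_nest alone.

How it is judged:
At the end, for the whole second after the job is handed in: Each board lies in the pocket of its own nest: centre within 12.5 mm of the nest's centre (horizontally), its underside less than 5.5 mm above the nest's underside (the pocket floor is at 3 mm), tilted less than 0.08 rad, slower than 20 mm/s, and not touched by the fingers (horizontal distance between large_square_board and large_square_nest below 0.0125 m and z of large_square_board in the frame of large_square_nest below 0.0055 m and angle between each of large_square_board, small_square_board, long_board, round_board's own z axis and vertical below 0.08 rad and linear speed of each of large_square_board, small_square_board, long_board, round_board below 0.02 m/s and contact force between each of large_square_board, small_square_board, long_board, round_board and the fingers below 0.1 N and horizontal distance between small_square_board and small_square_nest below 0.0125 m and z of small_square_board in the frame of small_square_nest below 0.0055 m and horizontal distance between long_board and long_nest below 0.0125 m and z of long_board in the frame of long_nest below 0.0055 m and horizontal distance between round_board and round_nest below 0.0125 m and z of round_board in the frame of round_nest below 0.0055 m).
It fails at once if a board is let go (no finger touching it) with its underside more than 35 mm above the bench ((height (world z) of large_square_board above 0.035 m and contact force between large_square_board and the fingers below 0.01 N) or (height (world z) of small_square_board above 0.035 m and contact force between small_square_board and the fingers below 0.01 N) or (height (world z) of long_board above 0.035 m and contact force between long_board and the fingers below 0.01 N) or (height (world z) of round_board above 0.035 m and contact force between round_board and the fingers below 0.01 N)).
It fails at once if the screw tin or the screwdriver is moved by more than 25 mm (distance of any of screw_tin, screwdriver from where it was at the start of the episode above 0.025 m).
It also fails if it takes over 104 s, if anything falls off the work surface, if the arm or the gripper's body presses on something with over 40 N, if the wrist force passes 120 N, or if a joint passes its speed limit or range.

## Working session

There is one attempt and no reset: what is moved stays moved. The work goes in short steps, Python scripts to look and compute and a tool call to move; the robot and the scene stay as the last step left them, time stands still between calls to the robot, and variables do not carry over. Pictures are saved under pics/ and viewed, and the job is handed in when it is done.

Besides the shell and the picture viewer there is one more tool, called after "Call:" by a JSON object that holds its "op" and its "data", one argument or row to a line. jog_arm: Moves the arm, as the interface text tells. Its arguments: {"type":"object","properties":{"motion":{"type":"array","items":{"type":"array","items":{"type":"array","items":{"type":"number"}}}},"newtons":{"type":"number"}},"required":["motion"]}

```bash
mkdir -p pics; python3 - <<'E'
from station import arm, optics
import cv2
for n in ["top","side"]:
    f=optics.grab_frame(n); cv2.imwrite(f"pics/{n}0.png",cv2.resize(f[:,:,::-1],(800,600),interpolation=cv2.INTER_CUBIC)); cv2.imwrite(f"pics/{n}0_raw.png",f[:,:,::-1])
    print(n,optics.camera_model(n))
print(optics.camera_model("wrist"))
print(arm.get_state())
E
```

```text
top {'mtx': array([[457.56142606,   0.        , 250.60972299],
       [  0.        , 457.56142606, 188.88916364],
       [  0.        ,   0.        ,   1.        ]]), 'R': array([[ 0.00809424, -0.9998391 , -0.01600814],
       [-0.99944201, -0.00757016, -0.03253257],
       [ 0.03240615,  0.01626253, -0.99934247]]), 't': array([0.00845945, 0.54486579, 1.62182967])}
side {'mtx': array([[417.02400428,   0.        , 255.17538354],
       [  0.        , 417.02400428, 188.31293948],
       [  0.        ,   0.        ,   1.        ]]), 'R': array([[-0.84957089, -0.52747135, -0.00180999],
       [-0.33770307,  0.54655048, -0.76631534],
       [ 0.40519864, -0.65042797, -0.64246208]]), 't': array([0.48107521, 0.21057867, 0.92492565])}
{'mtx': array([[304.1920891 ,   0.        , 255.49378028],
       [  0.        , 304.1920891 , 193.48180204],
       [  0.        ,   0.        ,   1.        ]]), 'mount': array([[ 1.38083488e-03, -9.55205003e-01, -2.95941711e-01,
         8.15860824e-02],
       [ 9.99998768e-01,  1.53976302e-03, -3.03965814e-04,
        -4.48601328e-04],
       [ 7.46029770e-04, -2.95940927e-01,  9.55205952e-01,
        -1.36869879e-01],
       [ 0.00000000e+00,  0.00000000e+00,  0.00000000e+00,
         1.00000000e+00]])}
{'t': 0.1, 'q': array([-8.48891549e-01,  3.59324825e-01,  1.11320134e-02, -3.10673313e-04,
       -1.22408036e+00, -2.88097959e-01]), 'qd': array([-0.00257759, -0.00084187,  0.00173922,  0.00118441, -0.00087539,
       -0.00078594]), 'joint_efforts': array([-1.77980011e-03, -5.84163022e+01,  2.93750113e+01,  7.01537043e+00,
        1.02101124e-02, -2.93315554e-05]), 'eef_pos': array([ 0.28352621, -0.61211655,  0.24770174]), 'ee_rot': array([ 3.14009369e+00, -1.39623448e-04, -2.70789152e+00]), 'force': array([ 0.2470751 , -0.64722862,  0.61932208]), 'moment': array([ 0.02047328,  0.01366936, -0.0149987 ]), 'width': 0.08710681504743686}
```

View pics/top0.png

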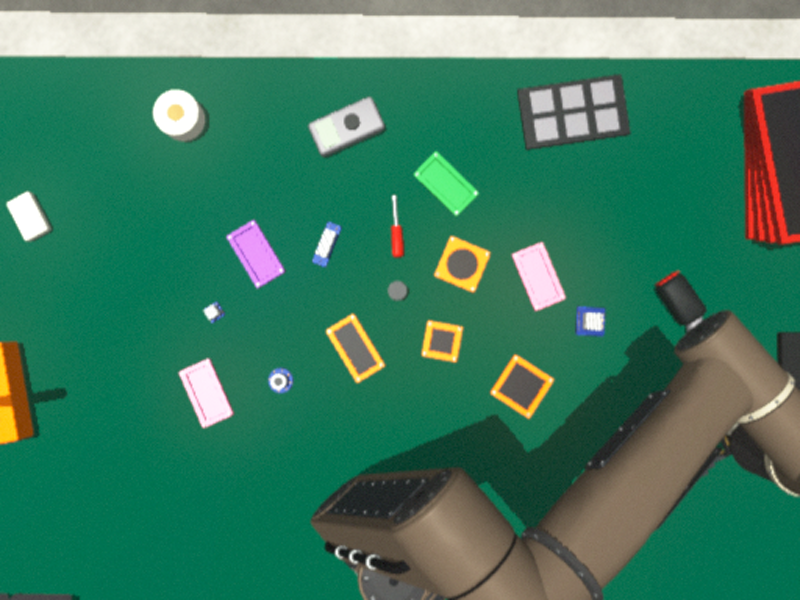

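View pics/side0.png

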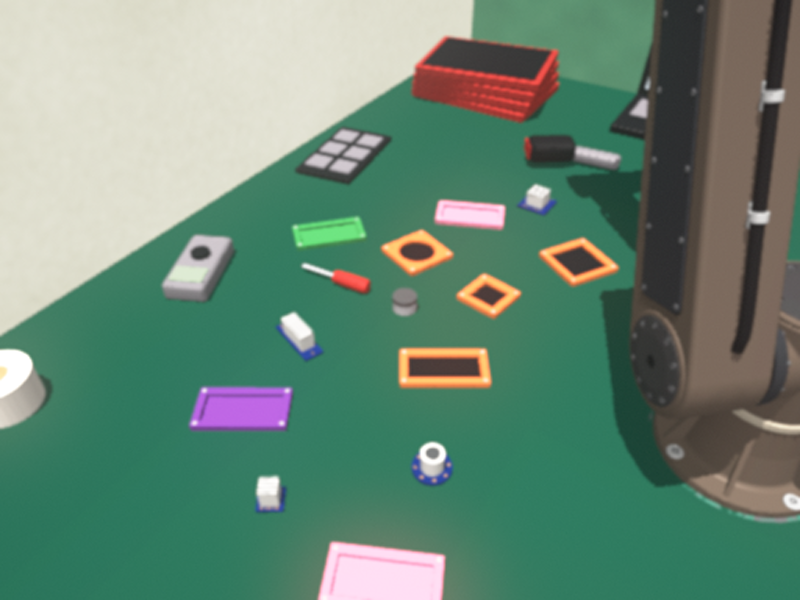

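The round board sits at (280,381), the small square at (213,312), the long at (326,244) and the large square at (591,321). The orange nests are at (522,386) large, (442,341) small, (355,348) long and (462,264) round. The nest look-alikes are green (446,183), pink (538,276) and (206,393), and purple (255,254). The tin is at (398,290) and the screwdriver at (397,230). Next I'll measure these by colour segmentation and check them in a crop.

```bash
cat > h.py <<'E'
import numpy as np, cv2
from scipy.spatial.transform import Rotation as Rn
from station import arm, optics
def cam(name,state=None):
    m=optics.camera_model(name)
    if name!="wrist": return m["mtx"],m["R"],m["t"]
    Rt=Rn.from_euler('xyz',state["ee_rot"]).as_matrix()
    T=np.eye(4);T[:3,:3]=Rt;T[:3,3]=state["eef_pos"]
    W=np.linalg.inv(T@m["mount"]); return m["mtx"],W[:3,:3],W[:3,3]
def px2w(c,uv,z):
    K,R,t=c; uv=np.atleast_2d(uv).astype(float)
    d=(R.T@np.linalg.inv(K)@np.c_[uv,np.ones(len(uv))].T).T
    o=-R.T@t; s=(z-o[2])/d[:,2]; return o+s[:,None]*d
def w2px(c,X):
    K,R,t=c; p=K@(R@np.atleast_2d(X).T+t[:,None]); return (p[:2]/p[2]).T
E
python3 - <<'E'
from h import *
im=cv2.imread("pics/top0_raw.png"); hsv=cv2.cvtColor(im,cv2.COLOR_BGR2HSV); c=cam("top")
for nm,lo,hi,z in [("orange",(8,150,120),(25,255,255),.01),("blue",(108,100,60),(130,255,255),.005)]:
    m=cv2.inRange(hsv,lo,hi)
    for k in cv2.findContours(m,cv2.RETR_EXTERNAL,cv2.CHAIN_APPROX_NONE)[0]:
        if cv2.contourArea(k)<25: continue
        w=px2w(c,k[:,0,:],z)[:,:2].astype(np.float32)
        r=cv2.minAreaRect(w*1000); print(nm,np.round(k[:,0].mean(0)),"ctr",np.round(r[0]),"size",np.round(r[1]),"ang",round(r[2],1))
cr=im[120:280,120:400]; cv2.imwrite("pics/crop1.png",cv2.resize(cr,(784,448),interpolation=cv2.INTER_CUBIC))
E
```

```text
orange [333. 247.] ctr [ 342. -283.] size [108. 107.] ang 57.5
orange [  7. 252.] ctr [317. 872.] size [228.  72.] ang 1.5
orange [282. 218.] ctr [ 442. -102.] size [82. 83.] ang 80.8
orange [227. 224.] ctr [425.  95.] size [140.  76.] ang 31.6
orange [295. 169.] ctr [ 618. -147.] size [100. 101.] ang 67.6
blue [376. 205.] ctr [ 491. -439.] size [60. 64.] ang 89.9
blue [205. 166.] ctr [626. 177.] size [22. 36.] ang 0.4
blue [213. 145.] ctr [700. 150.] size [32. 16.] ang 63.8
```

View pics/crop1.png

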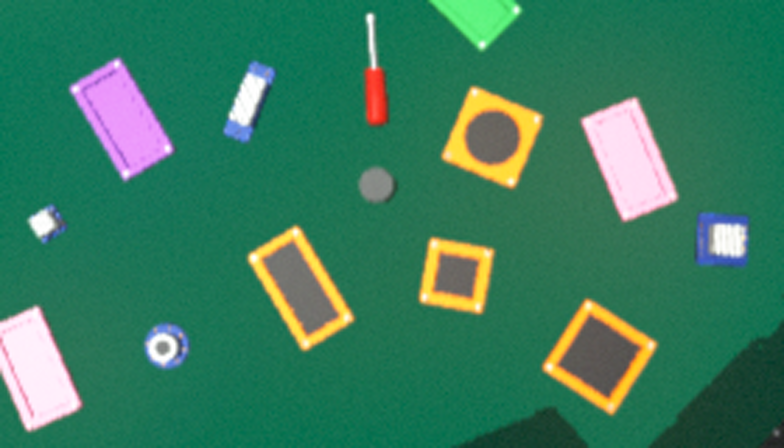

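The orange fits match the nest sizes: 104, 80, 138x74 and 98 mm. Next I'll look at the large board close up with the wrist camera.

```bash
cat >> h.py <<'E'
def go(x,y,z,yawdeg=None):
    s=arm.get_state(); R=Rn.from_euler('xyz',s["ee_rot"])
    sh=R.inv().apply(np.array([x,y,z])-s["eef_pos"])
    y0=np.degrees(s["ee_rot"][2]); yt=y0 if yawdeg is None else yawdeg
    d=(yt-y0+180)%360-180
    if yawdeg is not None: # half turn same grasp
        if d>90:d-=180
        if d<-90:d+=180
    Rt=Rn.from_euler('xyz',[np.pi,0,np.radians(y0+d)])
    print("t",round(s["t"],2),"q",np.round(s["q"],2),"yaw",round(y0,1),"tcp",np.round(s["eef_pos"],4),"w",round(s["width"],4),"F",np.round(s["force"],1))
    print("SHIFT",np.round(sh,4),"TURN",np.round((R.inv()*Rt).as_rotvec(degrees=True),1))
def snap(name,fn,crop=None,sc=1.5):
    s=arm.get_state(); f=optics.grab_frame(name)[:,:,::-1]; cv2.imwrite(f"pics/{fn}_raw.png",f)
    cv2.imwrite(f"pics/{fn}.png",cv2.resize(f,(768,576),interpolation=cv2.INTER_CUBIC))
    import pickle; pickle.dump(s,open(f"pics/{fn}.pkl","wb")); return f.copy(),cam(name,s)
E
python3 - <<'E'
from h import *
c=cam("top")
for n,u in [("round",(280,381)),("small",(213,312)),("long",(326,244)),("large",(591,321)),("tin",(398,290)),("sd",(397,230))]:
    print(n,np.round(px2w(c,np.array(u)*.64,.005)*1000))
go(.49,-.44,.2,0)
E
```

```text
round [[347. 266.   5.]]
small [[503. 422.   5.]]
long [[661. 164.   5.]]
large [[ 490. -441.    5.]]
tin [[557.  -2.   5.]]
sd [[694.   2.   5.]]
t 0.1 q [-0.85  0.36  0.01 -0.   -1.22 -0.29] yaw -155.2 tcp [ 0.2835 -0.6121  0.2477] w 0.0871 F [ 0.2 -0.6  0.6]
SHIFT [-0.2597  0.0693  0.0478] TURN [ 0.1 -0.  24.8]
```

Call:
{"op": "jog_arm", "data": {
  "motion": [
    [[-0.26,0.069,0.048,0.1,0,24.8,0.087],[-0.26,0.069,0.048,0.1,0,24.8,0.087],[-0.26,0.069,0.048,0.1,0,24.8,0.087],[-0.26,0.069,0.048,0.1,0,24.8,0.087],[-0.26,0.069,0.048,0.1,0,24.8,0.087],[-0.26,0.069,0.048,0.1,0,24.8,0.087],[-0.26,0.069,0.048,0.1,0,24.8,0.087],[-0.26,0.069,0.048,0.1,0,24.8,0.087]]
  ],
  "newtons": 25
}}

```text
t: 0.9
eef_pos: [0.4907, -0.4395, 0.1992]
ee_rot: [3.141, -0.001, -3.139]
force: [0.3, 0.5, 0.9]
width: 0.0868
```

```bash
python3 - <<'E'
from h import *
snap("wrist","w1"); go(.49,-.44,.1,0)
E
```

```text
t 0.95 q [-0.44  0.37 -0.09  0.   -1.11 -1.13] yaw -179.9 tcp [ 0.4902 -0.4402  0.1995] w 0.0869 F [ 0.5 -1.2 -0.2]
SHIFT [0.0001 0.0002 0.0995] TURN [-0.  -0.1  0.1]
```

View pics/w1.png

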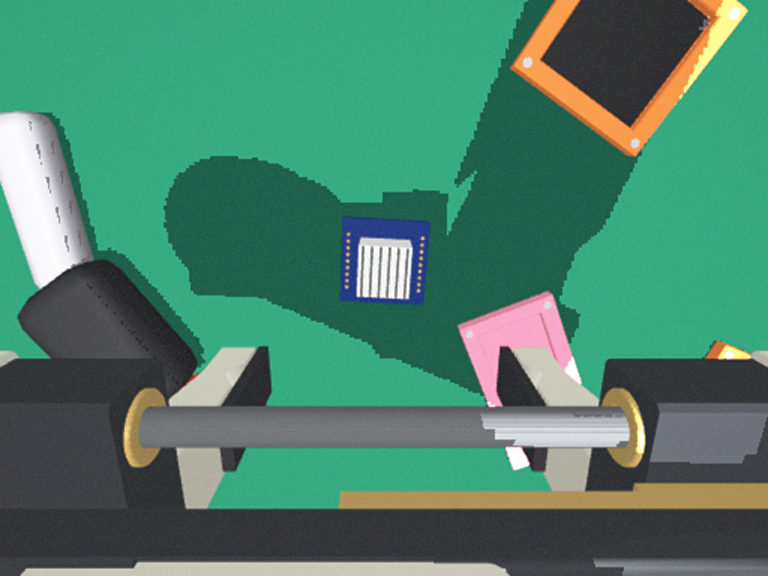

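The large board is central at (385,260), turned by only a few degrees. The pink plate at (520,340) and the large orange nest at the upper right are separate from it. Next I'll fit the rectangle.

```bash
cat >> h.py <<'E'
def segs(im,c,lo,hi,z,minA=150):
    m=cv2.inRange(cv2.cvtColor(np.ascontiguousarray(im),cv2.COLOR_BGR2HSV),lo,hi)
    m=cv2.morphologyEx(m,cv2.MORPH_CLOSE,np.ones((3,3)))
    for k in cv2.findContours(m,cv2.RETR_EXTERNAL,cv2.CHAIN_APPROX_NONE)[0]:
        if cv2.contourArea(k)<minA: continue
        w=px2w(c,k[:,0,:],z)[:,:2].astype(np.float32)*1000
        r=cv2.minAreaRect(w); print("px",np.round(k[:,0].mean(0)*1.5),"ctr",np.round(r[0],1),"size",np.round(r[1],1),"ang",round(r[2],1),"circ",np.round(cv2.minEnclosingCircle(w)[0],1))
BLUE=((108,100,50),(130,255,255)); OR=((5,120,100),(25,255,255))
def load(fn):
    import pickle; s=pickle.load(open(f"pics/{fn}.pkl","rb")); return cv2.imread(f"pics/{fn}_raw.png"),cam("wrist",s)
E
python3 - <<'E'
from h import *
im,c=load("w1")
segs(im,c,*BLUE,.005); segs(im,c,*OR,.01,400)
print(px2w(c,np.array([(343,217),(430,222),(423,303),(341,298)])/1.5,.005)*1000)
# block top
print(px2w(c,np.array([(357,250),(412,250),(411,301),(356,298)])/1.5,.034)*1000)
E
```

```text
px [384. 260.] ctr [ 489.2 -440.4] size [63.2 63.7] ang 87.0 circ [ 489.2 -440.2]
px [556. 498.] ctr [ 695.8 -291.3] size [ 25.3 374.4] ang 0.3 circ [ 708.5 -291.3]
px [628. 427.] ctr [ 628.  -241.1] size [77.5 30.7] ang 13.2 circ [ 628.2 -241.9]
px [140. 427.] ctr [ 629.8 -638.9] size [29.1 78. ] ang 75.9 circ [ 630.  -638.3]
px [623.  68.] ctr [ 343.8 -287.1] size [106.1 102.3] ang 57.6 circ [ 348.5 -291.3]
[[ 456.47707919 -469.78003548    5.        ]
 [ 459.84808102 -406.69576665    5.        ]
 [ 521.93921942 -409.94575253    5.        ]
 [ 518.16735436 -472.67674763    5.        ]]
[[ 474.54070996 -458.2641181    34.        ]
 [ 474.39193491 -421.1572691    34.        ]
 [ 510.66396825 -421.04304442   34.        ]
 [ 508.6185385  -459.4090163    34.        ]]
```

```bash
python3 - <<'E'
from h import *
go(.4895,-.4405,.032,-183)
E
```

```text
t 0.95 q [-0.44  0.37 -0.09  0.   -1.11 -1.13] yaw -179.9 tcp [ 0.4902 -0.4402  0.1995] w 0.0869 F [ 0.5 -1.2 -0.2]
SHIFT [ 0.0006 -0.0003  0.1675] TURN [-0.  -0.1  3.1]
```

Call:
{"op": "jog_arm", "data": {
  "motion": [
    [[0.0006,0,0.05,0,0,3.1,0.075],[0.0006,0,0.1,0,0,3.1,0.075],[0.0006,0,0.135,0,0,3.1,0.075],[0.0006,0,0.155,0,0,3.1,0.075],[0.0006,0,0.1675,0,0,3.1,0.075],[0.0006,0,0.1675,0,0,3.1,0.03],[0.0006,0,0.1675,0,0,3.1,0.03],[0.0006,0,0.1675,0,0,3.1,0.03]]
  ],
  "newtons": 25
}}

```text
t: 1.75
eef_pos: [0.4902, -0.4409, 0.0337]
ee_rot: [-3.14, 0.001, 3.089]
force: [0.1, 0.6, 0.9]
width: 0.0564
```

Call:
{"op": "jog_arm", "data": {
  "motion": [
    [[0,0,0,0,0,0,0.03],[0,0,0,0,0,0,0.03],[0,0,0,0,0,0,0.03]]
  ]
}}

```text
t: 2.05
eef_pos: [0.4907, -0.4411, 0.0348]
ee_rot: [-3.14, 0.003, 3.089]
force: [0.3, 1.4, 5.1]
width: 0.0358
```

Call:
{"op": "jog_arm", "data": {
  "motion": [
    [[0,0,0,0,0,0,0.03],[0,0,0,0,0,0,0.03],[0,0,-0.02,0,0,0,0.03],[0,0,-0.05,0,0,0,0.03],[0,0,-0.08,0,0,0,0.03],[0,0,-0.08,0,0,0,0.03]]
  ]
}}

```text
t: 2.65
eef_pos: [0.4926, -0.4424, 0.1194]
ee_rot: [-3.136, 0.009, 3.09]
force: [0.9, -1.1, -0.1]
width: 0.036
```

```bash
python3 - <<'E'
from h import *
snap("wrist","w2"); go(.343,-.284,.115,-212.5)
E
```

```text
t 2.7 q [-0.44  0.44 -0.19  0.   -0.94 -1.19] yaw 177.0 tcp [ 0.4917 -0.4415  0.1171] w 0.0357 F [-0.3 -0.  -1.6]
SHIFT [0.1567 0.1495 0.0005] TURN [-0.1  0.4 29.5]
```

View pics/w2.png

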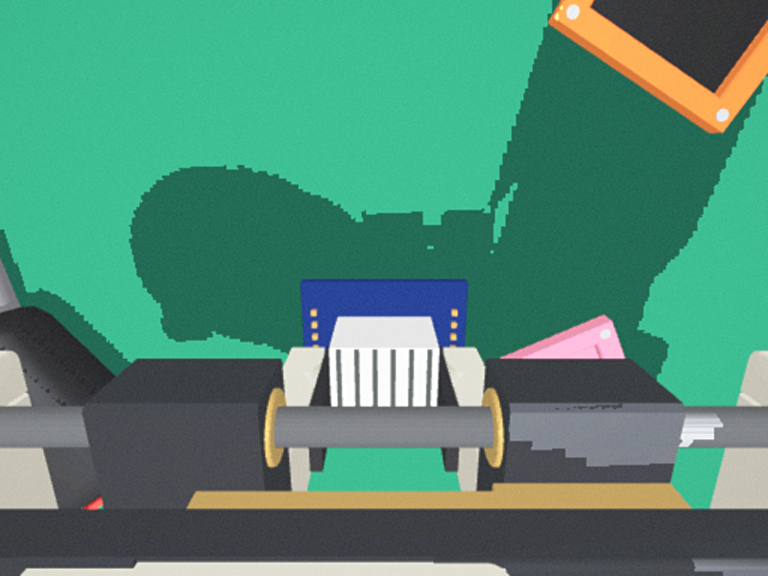

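The board is held square in the jaws, with its front edge at row 281, columns 302–467. Next, move over the large nest.

Call:
{"op": "jog_arm", "data": {
  "motion": [
    [[0.157,0.15,0,0,0,29.5,0.03],[0.157,0.15,0,0,0,29.5,0.03],[0.157,0.15,0,0,0,29.5,0.03],[0.157,0.15,0,0,0,29.5,0.03],[0.157,0.15,0,0,0,29.5,0.03],[0.157,0.15,0,0,0,29.5,0.03],[0.157,0.15,0,0,0,29.5,0.03],[0.157,0.15,0,0,0,29.5,0.03]]
  ]
}}

```text
t: 3.5
eef_pos: [0.3435, -0.284, 0.1153]
ee_rot: [-3.141, 0.008, 2.574]
force: [1.5, 0.8, -1.4]
width: 0.0356
```

```bash
python3 - <<'E'
from h import *
snap("wrist","w3"); go(.342,-.284,.06,-212.5)
E
```

```text
t 3.55 q [-0.24  0.12 -0.66  0.   -0.78 -1.9 ] yaw 147.5 tcp [ 0.3434 -0.284   0.1151] w 0.036 F [-0.9 -0.2 -0.7]
SHIFT [ 0.0016 -0.0008  0.0551] TURN [-0.   0.4 -0. ]
```

View pics/w3.png

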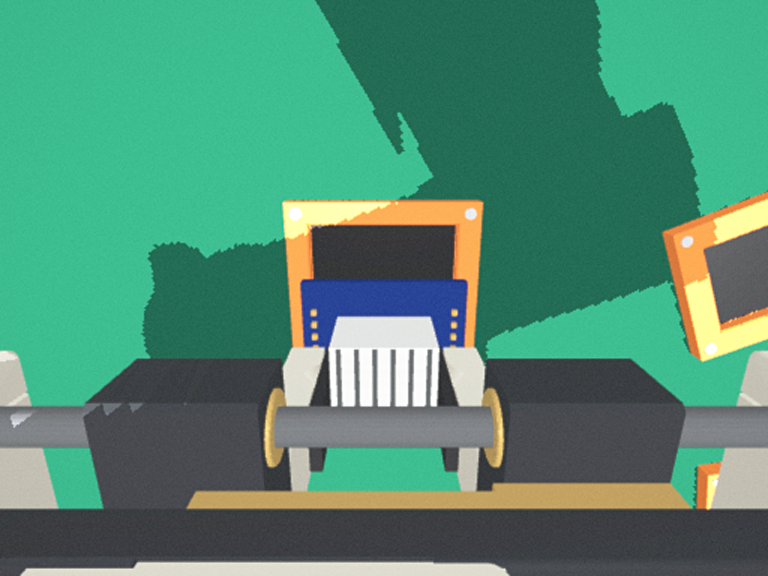

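```bash
python3 - <<'E'
from h import *
import pickle
im,c=load("w3"); s=pickle.load(open("pics/w3.pkl","rb"))
R=Rn.from_euler('xyz',s["ee_rot"])
T=lambda W:np.round(R.inv().apply(W-s["eef_pos"])*1000,1)
P=lambda uv,z:T(px2w(c,np.array(uv)/1.5,z))
print("board front",P([(302,281),(467,281)],s["eef_pos"][2]-.0295))
print("nest front top",P([(283,202),(482,202)],.010))
print("pocket rim",P([(312,226),(454,226)],.010))
E
```

```text
board front [[ 32.7 -32.   29.3]
 [ 32.8  30.5  29.2]]
nest front top [[ 53.8 -53.8 104.9]
 [ 54.   50.4 104.9]]
pocket rim [[ 41.3 -39.2 105. ]
 [ 41.4  36.3 105. ]]
```

Call:
{"op": "jog_arm", "data": {
  "motion": [
    [[0.001,-0.001,0.03,0,0.4,0,0.03],[0.001,-0.001,0.055,0,0.4,0,0.03],[0.001,-0.001,0.068,0,0.4,0,0.03],[0.001,-0.001,0.074,0,0.4,0,0.03],[0.001,-0.001,0.077,0,0.4,0,0.03],[0.001,-0.001,0.0775,0,0.4,0,0.03],[0.001,-0.001,0.0775,0,0.4,0,0.03]]
  ]
}}

```text
t: 4.25
eef_pos: [0.3431, -0.2849, 0.038]
ee_rot: [-3.141, 0.001, 2.574]
force: [0.4, -0.6, 0.3]
width: 0.0356
```

```bash
python3 - <<'E'
from h import *
snap("wrist","w4"); go(.342,-.284,.037)
E
```

```text
t 4.3 q [-0.25  0.25 -0.74  0.   -0.58 -1.89] yaw 147.5 tcp [ 0.3431 -0.2849  0.038 ] w 0.036 F [-0.3 -0.2 -0.1]
SHIFT [0.0014 0.0002 0.001 ] TURN [-0.   0.1 -0. ]
```

View pics/w4.png

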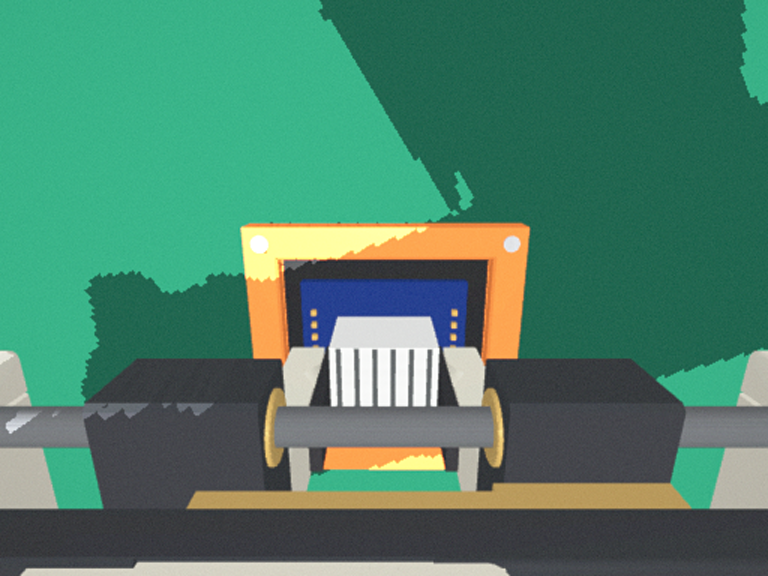

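The board is inside the pocket with even margins and no contact force yet. I'll ease it down, then open.

Call:
{"op": "jog_arm", "data": {
  "motion": [
    [[0,0,0.001,0,0,0,0.03],[0,0,0.002,0,0,0,0.03],[0,0,0.002,0,0,0,0.03]]
  ]
}}

```text
t: 4.6
eef_pos: [0.3434, -0.285, 0.0376]
ee_rot: [-3.141, 0.002, 2.575]
force: [-4.8, 6.0, 22.5]
width: 0.0361
```

Call:
{"op": "jog_arm", "data": {
  "motion": [
    [[0,0,-0.0005,0,0,0,0.06],[0,0,-0.0005,0,0,0,0.06],[0,0,-0.0005,0,0,0,0.06],[0,0,-0.0005,0,0,0,0.06],[0,0,-0.03,0,0,0,0.06],[0,0,-0.08,0,0,0,0.08],[0,0,-0.13,0,0,0,0.08],[0,0,-0.16,0,0,0,0.08]]
  ]
}}

```text
t: 5.4
eef_pos: [0.344, -0.2853, 0.2012]
ee_rot: [3.141, 0.006, 2.575]
force: [1.1, -0.6, -0.1]
width: 0.0773
```

```bash
python3 - <<'E'
from h import *
snap("wrist","w5"); go(.655,.165,.2,-207)
E
```

```text
t 5.45 q [-0.25  0.01 -0.54  0.   -1.02 -1.89] yaw 147.6 tcp [ 0.3457 -0.2862  0.205 ] w 0.0788 F [ 1.  -1.1  5.2]
SHIFT [-0.0191  0.5467  0.0057] TURN [ 0.   0.7 -5.4]
```

View pics/w5.png

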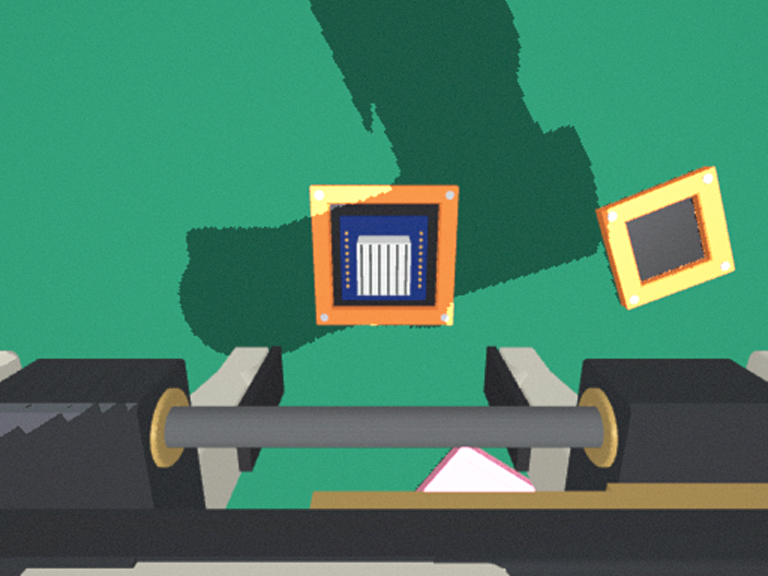

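The large board is flat in its pocket with clear margins at (385,258). Next is the long board.

```bash
python3 - <<'E'
from h import *
im,c=load("w5"); segs(im,c,*BLUE,.008); segs(im,c,*OR,.01,400)
E
```

```text
px [383. 257.] ctr [ 341.9 -285.7] size [64.7 65. ] ang 57.6 circ [ 341.8 -285.4]
px [542. 498.] ctr [ 595.4 -283.3] size [404.3  25.8] ang 57.7 circ [ 606.3 -290.2]
px [601. 427.] ctr [ 560.  -211.2] size [27.1 78.4] ang 71.3 circ [ 560.  -211.2]
px [165. 427.] ctr [ 367.6 -514.8] size [27.4 78.5] ang 43.9 circ [ 367.8 -514.7]
px [379. 242.] ctr [ 341.1 -284.7] size [104.8 105.2] ang 57.6 circ [ 341.4 -284.5]
```

Call:
{"op": "jog_arm", "data": {
  "motion": [
    [[-0.02,0.55,0.006,0,0.7,-5.4,0.08],[-0.02,0.55,0.006,0,0.7,-5.4,0.08],[-0.02,0.55,0.006,0,0.7,-5.4,0.08],[-0.02,0.55,0.006,0,0.7,-5.4,0.08],[-0.02,0.55,0.006,0,0.7,-5.4,0.08],[-0.02,0.55,0.006,0,0.7,-5.4,0.08],[-0.02,0.55,0.006,0,0.7,-5.4,0.08],[-0.02,0.55,0.006,0,0.7,-5.4,0.08]]
  ]
}}

```text
t: 6.25
eef_pos: [0.5723, 0.0455, 0.1987]
ee_rot: [-3.142, -0.001, 2.67]
force: [1.1, -0.9, 0.5]
width: 0.0803
```

```bash
python3 - <<'E'
from h import *
go(.655,.165,.2,-207)
E
```

```text
t 6.25 q [ 0.42  0.23 -0.29 -0.   -1.05 -2.46] yaw 153.0 tcp [0.5723 0.0455 0.1987] w 0.0803 F [ 1.1 -0.9  0.5]
SHIFT [-0.0195  0.144  -0.0013] TURN [-0. -0. -0.]
```

Call:
{"op": "jog_arm", "data": {
  "motion": [
    [[-0.02,0.144,0,0,0,0,0.08],[-0.02,0.144,0,0,0,0,0.08],[-0.02,0.144,0,0,0,0,0.08],[-0.02,0.144,0,0,0,0,0.08],[-0.02,0.144,0,0,0,0,0.08]]
  ]
}}

```text
t: 6.75
eef_pos: [0.6553, 0.1657, 0.1968]
ee_rot: [-3.139, -0.003, 2.672]
force: [0.1, 0.1, -0.1]
width: 0.0801
```

```bash
python3 - <<'E'
from h import *
im,c=snap("wrist","w6"); segs(im,c,*BLUE,.005); go(.655,.165,.2,-207)
E
```

```text
px [385. 268.] ctr [661.  162.6] size [33.4 99.6] ang 68.9 circ [660.9 162.9]
t 6.8 q [ 0.53  0.39 -0.05 -0.   -1.13 -2.58] yaw 153.0 tcp [0.655  0.1648 0.1974] w 0.0801 F [0.8 0.4 0.7]
SHIFT [ 0.0001  0.0002 -0.0026] TURN [-0.1 -0.1  0. ]
```

View pics/w6.png

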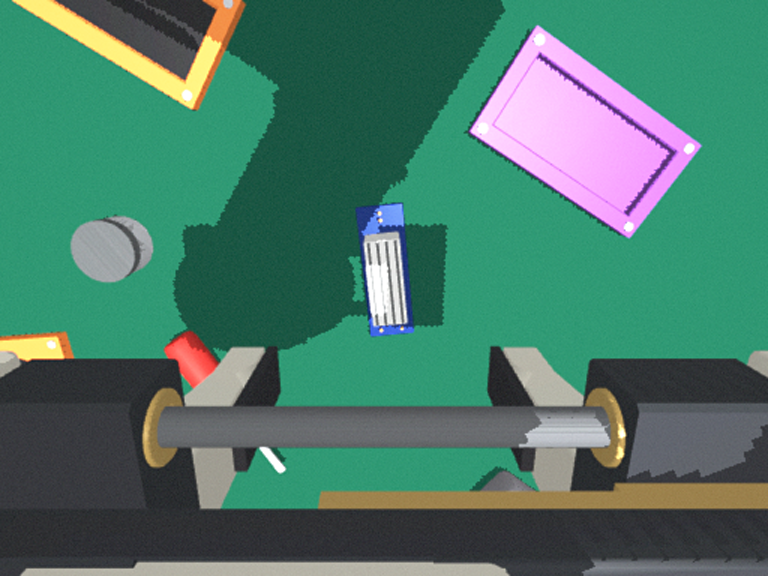

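The long board is at (385,268), and the fitted size of 33x100 mm confirms it. The tin (110,248) and the screwdriver (190,360) are clear of the jaws.

```bash
python3 - <<'E'
from h import *
go(.661,.1626,.032,158.9)
E
```

```text
t 6.8 q [ 0.53  0.39 -0.05 -0.   -1.13 -2.58] yaw 153.0 tcp [0.655  0.1648 0.1974] w 0.0801 F [0.8 0.4 0.7]
SHIFT [-0.0067  0.0011  0.1654] TURN [-0.1 -0.1 -5.9]
```

Call:
{"op": "jog_arm", "data": {
  "motion": [
    [[-0.0067,0.001,0.05,0,0,-5.9,0.055],[-0.0067,0.001,0.1,0,0,-5.9,0.055],[-0.0067,0.001,0.135,0,0,-5.9,0.055],[-0.0067,0.001,0.155,0,0,-5.9,0.055],[-0.0067,0.001,0.1645,0,0,-5.9,0.055],[-0.0067,0.001,0.1645,0,0,-5.9,0.055],[-0.0067,0.001,0.1645,0,0,-5.9,0.018],[-0.0067,0.001,0.1645,0,0,-5.9,0.018]]
  ]
}}

```text
t: 7.6
eef_pos: [0.6619, 0.1628, 0.0349]
ee_rot: [3.141, -0.0, 2.774]
force: [0.5, 0.3, 0.9]
width: 0.044
```

Call:
{"op": "jog_arm", "data": {
  "motion": [
    [[0,0,0.001,0,0,0,0.018],[0,0,0.001,0,0,0,0.018],[0,0,0.001,0,0,0,0.018],[0,0,0.001,0,0,0,0.018]]
  ]
}}

```text
t: 8.0
eef_pos: [0.6623, 0.1631, 0.0348]
ee_rot: [3.14, 0.001, 2.774]
force: [-1.2, -0.5, 5.7]
width: 0.024
```

Call:
{"op": "jog_arm", "data": {
  "motion": [
    [[0,0,0,0,0,0,0.018],[0,0,0,0,0,0,0.018],[0,0,-0.02,0,0,0,0.018],[0,0,-0.05,0,0,0,0.018],[0,0,-0.085,0,0,0,0.018],[0,0,-0.085,0,0,0,0.018]]
  ]
}}

```text
t: 8.6
eef_pos: [0.6649, 0.164, 0.1249]
ee_rot: [3.135, 0.006, 2.775]
force: [0.6, 0.5, -0.5]
width: 0.0237
```

```bash
python3 - <<'E'
from h import *
go(.425,.095,.12,-148.4)
E
```

```text
t 8.6 q [ 0.53  0.46 -0.13  0.   -0.97 -2.46] yaw 159.0 tcp [0.6649 0.164  0.1249] w 0.0237 F [ 0.6  0.5 -0.5]
SHIFT [ 0.1993 -0.1504  0.0027] TURN [  0.2   0.5 -52.6]
```

Call:
{"op": "jog_arm", "data": {
  "motion": [
    [[0.199,-0.15,0,0.2,0.5,-52.6,0.018],[0.199,-0.15,0,0.2,0.5,-52.6,0.018],[0.199,-0.15,0,0.2,0.5,-52.6,0.018],[0.199,-0.15,0,0.2,0.5,-52.6,0.018],[0.199,-0.15,0,0.2,0.5,-52.6,0.018],[0.199,-0.15,0,0.2,0.5,-52.6,0.018],[0.199,-0.15,0,0.2,0.5,-52.6,0.018],[0.199,-0.15,0,0.2,0.5,-52.6,0.018]]
  ]
}}

```text
t: 9.4
eef_pos: [0.4261, 0.0958, 0.1229]
ee_rot: [-3.141, 0.001, -2.593]
force: [-0.0, 0.3, -1.7]
width: 0.0239
```

```bash
python3 - <<'E'
from h import *
snap("wrist","w7"); go(.425,.095,.038,-148.4)
E
```

```text
t 9.45 q [ 0.68  0.09 -0.67  0.   -0.81 -1.7 ] yaw -148.6 tcp [0.4262 0.0958 0.1227] w 0.0237 F [ 0.5  0.1 -0. ]
SHIFT [ 0.0015 -0.      0.0847] TURN [-0.   0.  -0.2]
```

View pics/w7.png

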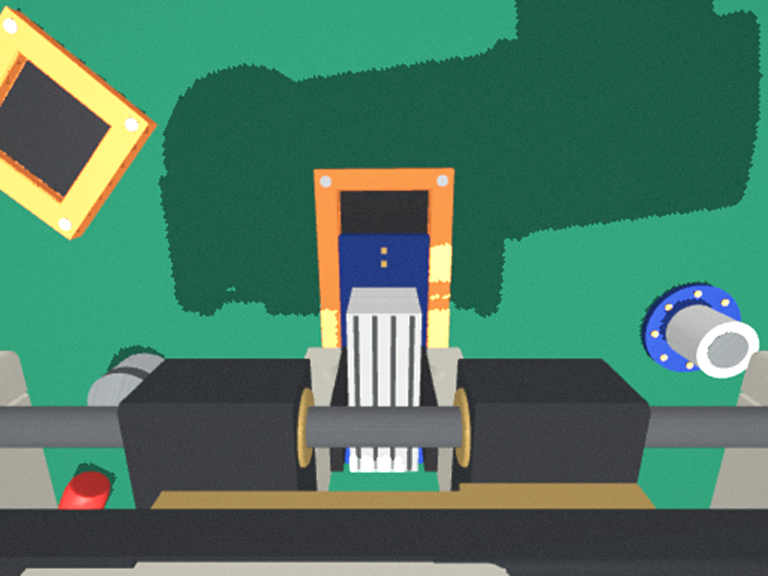

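The long board is over the long nest and parallel to it: the nest front edge is at row 169 and the board front edge at row 234. Next I'll work out the offset.

```bash
python3 - <<'E'
from h import *
import pickle
im,c=load("w7"); s=pickle.load(open("pics/w7.pkl","rb"))
R=Rn.from_euler('xyz',s["ee_rot"])
P=lambda uv,z:np.round(R.inv().apply(px2w(c,np.array(uv)/1.5,z)-s["eef_pos"])*1000,1)
print("board front",P([(340,234),(429,234)],s["eef_pos"][2]-.0295))
print("nest front top",P([(314,169),(454,169)],.010))
print("pocket rim",P([(340,191),(428,191)],.010))
im,c=load("w7");segs(im,c,*BLUE,.005)
E
```

```text
board front [[ 51.7 -16.3  29.4]
 [ 51.8  16.4  29.4]]
nest front top [[ 71.4 -37.1 112.8]
 [ 71.5  37.  112.8]]
pocket rim [[ 60.  -23.7 112.8]
 [ 60.1  23.6 112.8]]
px [685. 324.] ctr [348.3 259.6] size [55.3 51.4] ang 2.2 circ [348.3 263. ]
px [383. 286.] ctr [424.9  94.6] size [69.8 50.8] ang 31.5 circ [424.7  95.2]
```

Call:
{"op": "jog_arm", "data": {
  "motion": [
    [[0.0005,0,0.03,0,0,-0.2,0.018],[0.0005,0,0.058,0,0,-0.2,0.018],[0.0005,0,0.075,0,0,-0.2,0.018],[0.0005,0,0.082,0,0,-0.2,0.018],[0.0005,0,0.0845,0,0,-0.2,0.018],[0.0005,0,0.0855,0,0,-0.2,0.018],[0.0005,0,0.086,0,0,-0.2,0.018]]
  ]
}}

```text
t: 10.15
eef_pos: [0.4257, 0.0951, 0.0376]
ee_rot: [-3.141, -0.001, -2.592]
force: [-7.8, -2.3, 20.8]
width: 0.0235
```

Call:
{"op": "jog_arm", "data": {
  "motion": [
    [[0,0,-0.0005,0,0,0,0.05],[0,0,-0.0005,0,0,0,0.05],[0,0,-0.0005,0,0,0,0.05],[0,0,-0.0005,0,0,0,0.05],[0,0,-0.03,0,0,0,0.05],[0,0,-0.08,0,0,0,0.08],[0,0,-0.13,0,0,0,0.08],[0,0,-0.16,0,0,0,0.08]]
  ]
}}

```text
t: 10.95
eef_pos: [0.4268, 0.0958, 0.2015]
ee_rot: [-3.14, 0.003, -2.592]
force: [-0.2, 1.3, 0.1]
width: 0.0686
```

```bash
python3 - <<'E'
from h import *
im,c=snap("wrist","w8"); segs(im,c,*BLUE,.008); segs(im,c,*OR,.01,400); go(.36,.262,.2)
E
```

```text
px [620. 285.] ctr [348.4 257.8] size [54.4 49.2] ang 2.2 circ [348.1 261.5]
px [383. 255.] ctr [424.4  93.6] size [99.3 34.4] ang 31.9 circ [424.3  93.7]
px [528. 498.] ctr [539.2 311.8] size [ 25.6 425.8] ang 31.7 circ [550.1 318.5]
px [579. 427.] ctr [462.8 305.7] size [77.1 24.7] ang 44.4 circ [462.9 305.6]
px [188. 427.] ctr [631.6  31.8] size [77.1 24.2] ang 20.2 circ [631.5  32.1]
px [ 40. 304.] ctr [ 590.8 -107.9] size [104.  52.] ang 26.9 circ [ 602. -130.]
px [381. 243.] ctr [419.6  91.6] size [127.9  74.7] ang 31.6 circ [417.3  89.8]
px [123. 131.] ctr [ 442.  -103.5] size [53.8 53.8] ang 80.3 circ [ 442.  -103.7]
t 11.0 q [ 0.68 -0.01 -0.55  0.   -1.02 -1.7 ] yaw -148.5 tcp [0.4286 0.0966 0.2052] w 0.0723 F [2.4 0.5 5.4]
SHIFT [-0.028   0.1769  0.0051] TURN [-0.1  0.5 -0. ]
```

View pics/w8.png

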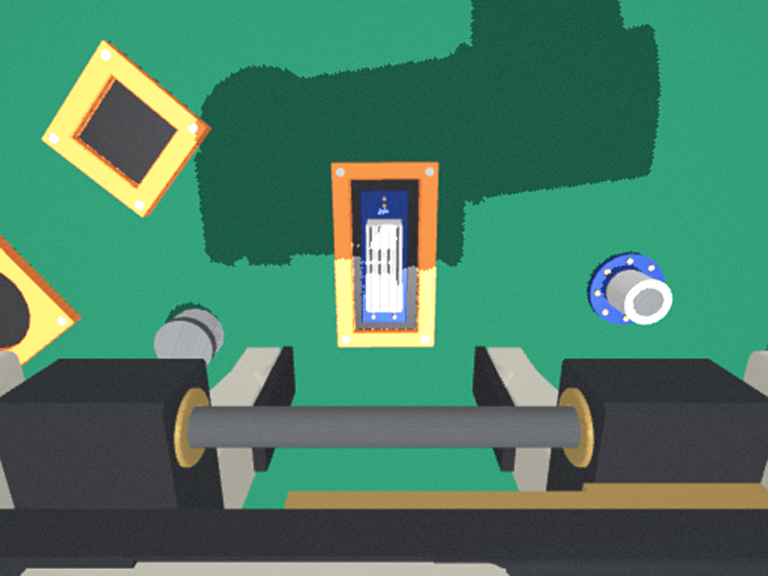

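The long board is seated in its nest at (385,255), and the round board is visible at (630,290). Next, move over the round board.

Call:
{"op": "jog_arm", "data": {
  "motion": [
    [[-0.024,0.176,0.005,0,0.3,0,0.08],[-0.024,0.176,0.005,0,0.3,0,0.08],[-0.024,0.176,0.005,0,0.3,0,0.08],[-0.024,0.176,0.005,0,0.3,0,0.08],[-0.024,0.176,0.005,0,0.3,0,0.08],[-0.024,0.176,0.005,0,0.3,0,0.08]]
  ]
}}

```text
t: 11.6
eef_pos: [0.3566, 0.2595, 0.1998]
ee_rot: [-3.14, 0.003, -2.589]
force: [0.2, -0.2, -0.1]
width: 0.0802
```

```bash
python3 - <<'E'
from h import *
im,c=snap("wrist","w9"); segs(im,c,*BLUE,.005); go(.347,.262,.032)
E
```

```text
px [396. 256.] ctr [348.2 264.7] size [56.  53.8] ang 30.8 circ [348.4 264.4]
px [147. 219.] ctr [425.7  93.5] size [101.8  36.4] ang 31.6 circ [425.9  92.8]
t 11.65 q [ 1.08  0.   -0.55  0.   -1.01 -2.1 ] yaw -148.4 tcp [0.3568 0.2589 0.1998] w 0.0802 F [ 0.4 -0.5 -0.8]
SHIFT [0.0072 0.0082 0.1677] TURN [-0.1  0.2 -0. ]
```

View pics/w9.png

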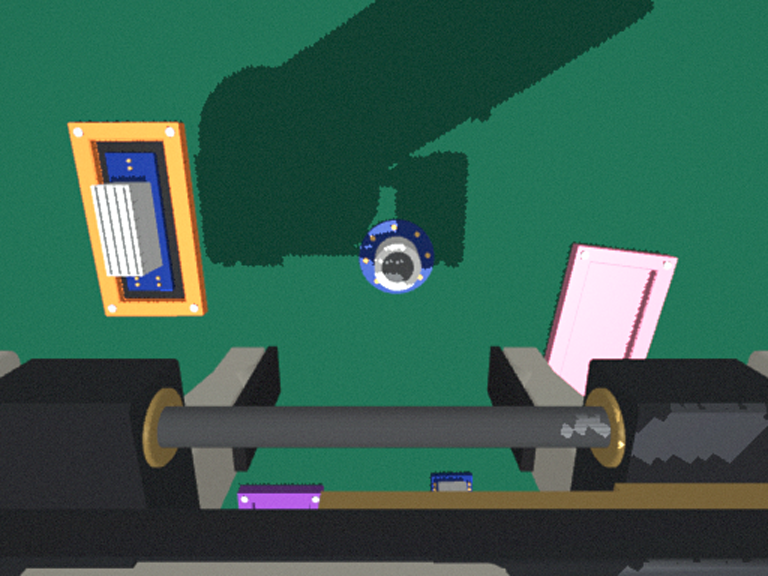

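The round board is at (396,257), which gives (0.348, 0.265). The jaws are clear of the pink plate on the right.

Call:
{"op": "jog_arm", "data": {
  "motion": [
    [[0.0043,0.0093,0.05,0,0,0,0.06],[0.0043,0.0093,0.1,0,0,0,0.06],[0.0043,0.0093,0.135,0,0,0,0.06],[0.0043,0.0093,0.155,0,0,0,0.06],[0.0043,0.0093,0.167,0,0,0,0.06],[0.0043,0.0093,0.167,0,0,0,0.06],[0.0043,0.0093,0.167,0,0,0,0.025],[0.0043,0.0093,0.167,0,0,0,0.025]]
  ]
}}

```text
t: 12.45
eef_pos: [0.3494, 0.2647, 0.0336]
ee_rot: [-3.14, 0.004, -2.591]
force: [-0.4, 0.1, 0.4]
width: 0.0492
```

Call:
{"op": "jog_arm", "data": {
  "motion": [
    [[0,0,0.001,0,0,0,0.025],[0,0,0.001,0,0,0,0.025],[0,0,0.001,0,0,0,0.025],[0,0,0.001,0,0,0,0.025]]
  ]
}}

```text
t: 12.85
eef_pos: [0.3497, 0.2651, 0.0332]
ee_rot: [-3.141, 0.005, -2.591]
force: [-1.4, -1.5, 7.1]
width: 0.0316
```

Call:
{"op": "jog_arm", "data": {
  "motion": [
    [[0,0,0,0,0,0,0.025],[0,0,-0.02,0,0,0,0.025],[0,0,-0.05,0,0,0,0.025],[0,0,-0.085,0,0,0,0.025],[0,0,-0.085,0,0,0,0.025]]
  ]
}}

```text
t: 13.35
eef_pos: [0.3506, 0.2671, 0.1221]
ee_rot: [3.139, 0.012, -2.59]
force: [-0.4, 0.6, -1.1]
width: 0.0312
```

```bash
python3 - <<'E'
from h import *
go(.618,-.147,.12)
E
```

```text
t 13.35 q [ 1.11  0.09 -0.67  0.01 -0.8  -2.13] yaw -148.4 tcp [0.3506 0.2671 0.1221] w 0.0312 F [-0.4  0.6 -1.1]
SHIFT [-0.0106 -0.4928  0.0012] TURN [0.1 0.7 0. ]
```

Call:
{"op": "jog_arm", "data": {
  "motion": [
    [[-0.011,-0.493,0,0.1,0.7,0,0.025],[-0.011,-0.493,0,0.1,0.7,0,0.025],[-0.011,-0.493,0,0.1,0.7,0,0.025],[-0.011,-0.493,0,0.1,0.7,0,0.025],[-0.011,-0.493,0,0.1,0.7,0,0.025],[-0.011,-0.493,0,0.1,0.7,0,0.025],[-0.011,-0.493,0,0.1,0.7,0,0.025],[-0.011,-0.493,0,0.1,0.7,0,0.025]]
  ]
}}

```text
t: 14.15
eef_pos: [0.5686, -0.0719, 0.1199]
ee_rot: [3.141, -0.001, -2.59]
force: [1.1, 1.6, -0.3]
width: 0.0312
```

```bash
python3 - <<'E'
from h import *
go(.618,-.147,.12)
E
```

```text
t 14.15 q [ 0.22  0.31 -0.38 -0.   -0.88 -1.23] yaw -148.4 tcp [ 0.5686 -0.0719  0.1199] w 0.0312 F [ 1.1  1.6 -0.3]
SHIFT [-0.0027 -0.0898 -0.0002] TURN [ 0.  -0.1 -0. ]
```

Call:
{"op": "jog_arm", "data": {
  "motion": [
    [[-0.003,-0.09,0,0,0,0,0.025],[-0.003,-0.09,0,0,0,0,0.025],[-0.003,-0.09,0,0,0,0,0.025],[-0.003,-0.09,0,0,0,0,0.025]]
  ]
}}

```text
t: 14.55
eef_pos: [0.6177, -0.148, 0.1182]
ee_rot: [3.139, -0.003, -2.592]
force: [-0.4, 0.0, -1.1]
width: 0.0315
```

```bash
python3 - <<'E'
from h import *
snap("wrist","w10"); go(.618,-.147,.037)
E
```

```text
t 14.6 q [ 0.07  0.4  -0.24 -0.   -0.93 -1.09] yaw -148.5 tcp [ 0.6174 -0.1471  0.1186] w 0.0313 F [-0.5  0.1 -0.9]
SHIFT [-0.0007 -0.0004  0.0816] TURN [ 0.1 -0.1 -0. ]
```

View pics/w10.png

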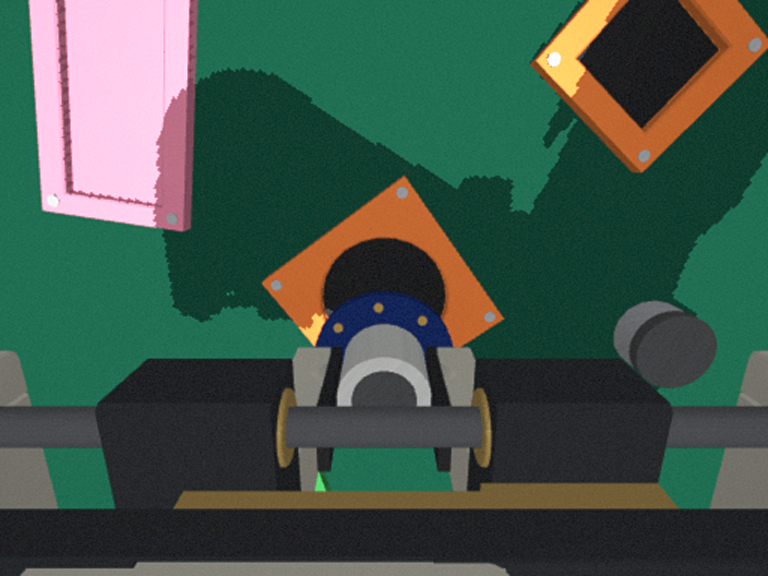

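```bash
python3 - <<'E'
from h import *
import pickle
im,c=load("w10"); s=pickle.load(open("pics/w10.pkl","rb"))
R=Rn.from_euler('xyz',s["ee_rot"])
P=lambda uv,z:np.round(R.inv().apply(px2w(c,np.array(uv)/1.5,z)-s["eef_pos"])*1000,1)
print("board front",P([(381,292),(316,340),(452,340)],s["eef_pos"][2]-.0285))
print("pocket rim",P([(384,238),(323,295),(445,295)],.010))
print("nest corners",P([(404,177),(263,283),(504,319)],.010))
E
```

```text
board front [[ 29.7  -1.2  28.6]
 [  9.9 -26.7  28.5]
 [ 10.   26.7  28.6]]
pocket rim [[ 35.4  -0.  108.3]
 [  2.9 -34.4 108.1]
 [  2.9  34.5 108.3]]
nest corners [[ 67.6  10.4 108.4]
 [  9.9 -67.6 108.1]
 [-11.5  68.9 108.3]]
```

Call:
{"op": "jog_arm", "data": {
  "motion": [
    [[-0.0023,0.0003,0.03,0,0,0,0.025],[-0.0023,0.0003,0.058,0,0,0,0.025],[-0.0023,0.0003,0.073,0,0,0,0.025],[-0.0023,0.0003,0.079,0,0,0,0.025],[-0.0023,0.0003,0.081,0,0,0,0.025],[-0.0023,0.0003,0.082,0,0,0,0.025],[-0.0023,0.0003,0.083,0,0,0,0.025]]
  ]
}}

```text
t: 15.3
eef_pos: [0.6197, -0.1452, 0.0367]
ee_rot: [3.14, -0.001, -2.591]
force: [0.2, 0.8, -0.9]
width: 0.0313
```

Call:
{"op": "jog_arm", "data": {
  "motion": [
    [[0,0,0.001,0,0,0,0.025],[0,0,0.0015,0,0,0,0.025],[0,0,0.0015,0,0,0,0.025]]
  ]
}}

```text
t: 15.6
eef_pos: [0.6201, -0.1452, 0.0363]
ee_rot: [3.141, 0.0, -2.59]
force: [-1.2, 1.6, 4.0]
width: 0.0311
```

Call:
{"op": "jog_arm", "data": {
  "motion": [
    [[0,0,0.0005,0,0,0,0.055],[0,0,0,0,0,0,0.055],[0,0,0,0,0,0,0.055],[0,0,0,0,0,0,0.055],[0,0,-0.03,0,0,0,0.055],[0,0,-0.08,0,0,0,0.08],[0,0,-0.13,0,0,0,0.08],[0,0,-0.16,0,0,0,0.08]]
  ]
}}

```text
t: 16.4
eef_pos: [0.6214, -0.1456, 0.2006]
ee_rot: [-3.139, 0.004, -2.59]
force: [0.8, 0.4, 0.4]
width: 0.0739
```

```bash
python3 - <<'E'
from h import *
im,c=snap("wrist","w11"); segs(im,c,*BLUE,.008); segs(im,c,*OR,.01,400); go(.505,.415,.2)
E
```

```text
px [385. 259.] ctr [ 618.8 -146.3] size [55.8 55.7] ang 31.7 circ [ 619.2 -146.4]
px [536. 498.] ctr [730.3  75.7] size [ 24.  411.1] ang 31.9 circ [740.5  82. ]
px [592. 427.] ctr [650.8  72.9] size [77.3 24.9] ang 44.8 circ [651.3  72.3]
px [174. 427.] ctr [ 831.9 -219.1] size [77.2 24.8] ang 20.0 circ [ 831.7 -218.5]
px [758. 238.] ctr [465.8  70.1] size [100.1  21.8] ang 45.8 circ [458.   77.7]
px [385. 253.] ctr [ 617.7 -148.2] size [99.  98.9] ang 67.7 circ [ 617.7 -148.1]
px [584.  68.] ctr [ 442.1 -103.6] size [81.5 82.9] ang 80.2 circ [ 442.2 -103.6]
t 16.45 q [ 0.08  0.33 -0.14  0.   -1.1  -1.09] yaw -148.3 tcp [ 0.6232 -0.1459  0.2051] w 0.0769 F [ 1.7 -1.2  6. ]
SHIFT [-0.1937  0.5395  0.0034] TURN [-0.4  0.5 -0. ]
```

View pics/w11.png

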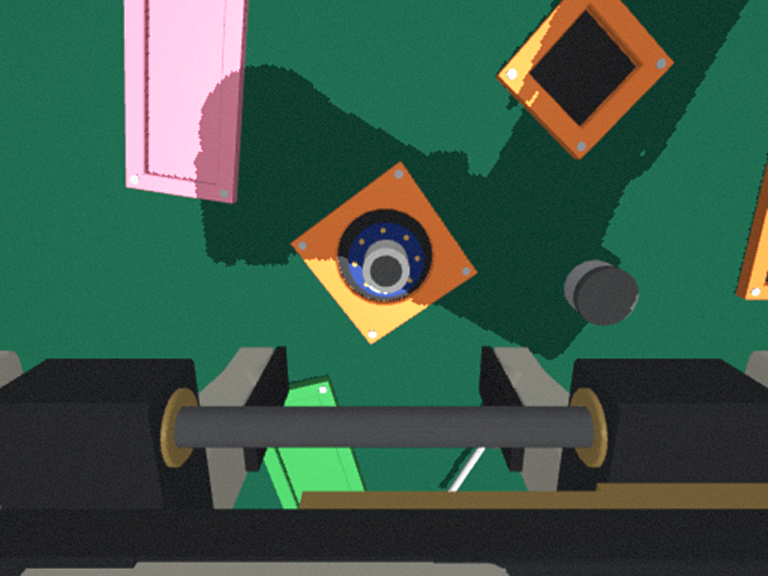

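The round board is in its round pocket, about 2 mm off centre. Small nest: (442, -103.6), angle 80.2°. Next is the small square board.

Call:
{"op": "jog_arm", "data": {
  "motion": [
    [[-0.194,0.54,0.003,-0.4,0.5,0,0.08],[-0.194,0.54,0.003,-0.4,0.5,0,0.08],[-0.194,0.54,0.003,-0.4,0.5,0,0.08],[-0.194,0.54,0.003,-0.4,0.5,0,0.08],[-0.194,0.54,0.003,-0.4,0.5,0,0.08],[-0.194,0.54,0.003,-0.4,0.5,0,0.08],[-0.194,0.54,0.003,-0.4,0.5,0,0.08],[-0.194,0.54,0.003,-0.4,0.5,0,0.08]]
  ]
}}

```text
t: 17.25
eef_pos: [0.5389, 0.2484, 0.199]
ee_rot: [3.141, -0.0, -2.589]
force: [1.5, -0.1, 1.1]
width: 0.0801
```

```bash
python3 - <<'E'
from h import *
go(.505,.415,.2)
E
```

```text
t 17.25 q [ 0.76  0.26 -0.24 -0.   -1.07 -1.78] yaw -148.3 tcp [0.5389 0.2484 0.199 ] w 0.0801 F [ 1.5 -0.1  1.1]
SHIFT [-0.0586  0.1596 -0.0009] TURN [ 0. -0. -0.]
```

Call:
{"op": "jog_arm", "data": {
  "motion": [
    [[-0.059,0.16,0,0,0,0,0.08],[-0.059,0.16,0,0,0,0,0.08],[-0.059,0.16,0,0,0,0,0.08],[-0.059,0.16,0,0,0,0,0.08],[-0.059,0.16,0,0,0,0,0.08]]
  ]
}}

```text
t: 17.75
eef_pos: [0.5041, 0.4183, 0.1979]
ee_rot: [3.141, -0.001, -2.586]
force: [0.3, -0.9, -0.1]
width: 0.0802
```

```bash
python3 - <<'E'
from h import *
im,c=snap("wrist","w12"); segs(im,c,*BLUE,.005); go(.505,.415,.032)
E
```

```text
px [385. 259.] ctr [502.6 418.7] size [35.6 35.6] ang 34.0 circ [502.5 418.7]
t 17.8 q [ 0.99  0.36 -0.1  -0.   -1.11 -2.  ] yaw -148.2 tcp [0.5044 0.4166 0.1981] w 0.0798 F [-0.7 -0.6  0.3]
SHIFT [ 0.     -0.0017  0.1661] TURN [ 0.  -0.1 -0. ]
```

View pics/w12.png

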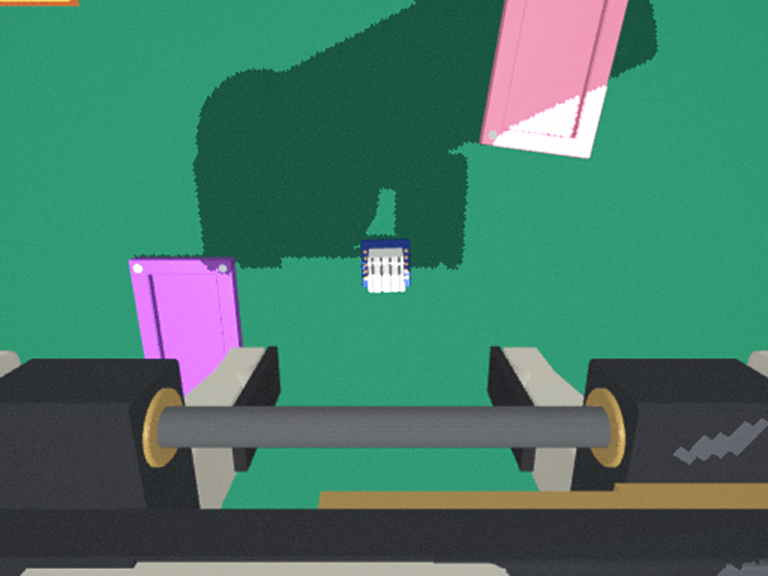

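The small board is at (386,265), and the 35.6 mm fit confirms its size. The purple plate's edge is over 100 mm away.

```bash
python3 - <<'E'
from h import *
go(.5026,.4187,.032,-146)
E
```

```text
t 17.8 q [ 0.99  0.36 -0.1  -0.   -1.11 -2.  ] yaw -148.2 tcp [0.5044 0.4166 0.1981] w 0.0798 F [-0.7 -0.6  0.3]
SHIFT [1.000e-04 2.700e-03 1.661e-01] TURN [ 0.  -0.1 -2.2]
```

Call:
{"op": "jog_arm", "data": {
  "motion": [
    [[0.0005,0.0027,0.05,0,0,-2.2,0.05],[0.0005,0.0027,0.1,0,0,-2.2,0.05],[0.0005,0.0027,0.135,0,0,-2.2,0.05],[0.0005,0.0027,0.155,0,0,-2.2,0.05],[0.0005,0.0027,0.165,0,0,-2.2,0.05],[0.0005,0.0027,0.165,0,0,-2.2,0.05],[0.0005,0.0027,0.165,0,0,-2.2,0.018],[0.0005,0.0027,0.165,0,0,-2.2,0.018]]
  ]
}}

```text
t: 18.6
eef_pos: [0.5031, 0.4191, 0.0348]
ee_rot: [3.14, 0.001, -2.549]
force: [0.5, 0.3, 0.7]
width: 0.0391
```

Call:
{"op": "jog_arm", "data": {
  "motion": [
    [[0,0,0.001,0,0,0,0.018],[0,0,0.001,0,0,0,0.018],[0,0,0.001,0,0,0,0.018],[0,0,0.001,0,0,0,0.018],[0,0,0.001,0,0,0,0.018]]
  ]
}}

```text
t: 19.1
eef_pos: [0.5035, 0.4197, 0.0351]
ee_rot: [3.14, 0.003, -2.548]
force: [-0.5, 0.5, 6.5]
width: 0.0236
```

Call:
{"op": "jog_arm", "data": {
  "motion": [
    [[0,0,0,0,0,0,0.018],[0,0,-0.02,0,0,0,0.018],[0,0,-0.05,0,0,0,0.018],[0,0,-0.085,0,0,0,0.018],[0,0,-0.085,0,0,0,0.018]]
  ]
}}

```text
t: 19.6
eef_pos: [0.5053, 0.4216, 0.1253]
ee_rot: [3.138, 0.01, -2.547]
force: [-0.2, -0.7, 1.0]
width: 0.024
```

```bash
python3 - <<'E'
from h import *
go(.442,-.1035,.12,-189.8)
E
```

```text
t 19.6 q [ 0.99  0.42 -0.19  0.   -0.95 -1.97] yaw -146.0 tcp [0.5053 0.4216 0.1253] w 0.024 F [-0.2 -0.7  1. ]
SHIFT [ 0.3465 -0.3997  0.0004] TURN [ 0.4  0.5 43.8]
```

Call:
{"op": "jog_arm", "data": {
  "motion": [
    [[0.347,-0.4,0,0.4,0.5,43.8,0.018],[0.347,-0.4,0,0.4,0.5,43.8,0.018],[0.347,-0.4,0,0.4,0.5,43.8,0.018],[0.347,-0.4,0,0.4,0.5,43.8,0.018],[0.347,-0.4,0,0.4,0.5,43.8,0.018],[0.347,-0.4,0,0.4,0.5,43.8,0.018],[0.347,-0.4,0,0.4,0.5,43.8,0.018],[0.347,-0.4,0,0.4,0.5,43.8,0.018]]
  ]
}}

```text
t: 20.4
eef_pos: [0.4559, 0.0204, 0.1203]
ee_rot: [3.141, 0.0, 2.972]
force: [0.8, -0.5, -0.1]
width: 0.0238
```

```bash
python3 - <<'E'
from h import *
go(.442,-.1035,.12,-189.8)
E
```

```text
t 20.4 q [ 0.48  0.13 -0.63 -0.   -0.81 -2.22] yaw 170.3 tcp [0.4559 0.0204 0.1203] w 0.0238 F [ 0.8 -0.5 -0.1]
SHIFT [-0.0073 -0.1245  0.0003] TURN [0.  0.  0.1]
```

Call:
{"op": "jog_arm", "data": {
  "motion": [
    [[-0.0073,-0.1245,0,0,0,0,0.018],[-0.0073,-0.1245,0,0,0,0,0.018],[-0.0073,-0.1245,0,0,0,0,0.018],[-0.0073,-0.1245,0,0,0,0,0.018],[-0.0073,-0.1245,0,0,0,0,0.018]]
  ]
}}

```text
t: 20.9
eef_pos: [0.4418, -0.1041, 0.1201]
ee_rot: [3.141, 0.0, 2.97]
force: [0.8, 0.0, -0.2]
width: 0.024
```

```bash
python3 - <<'E'
from h import *
snap("wrist","w13"); go(.442,-.1035,.038)
E
```

```text
t 20.95 q [ 0.21  0.13 -0.63 -0.   -0.81 -1.95] yaw 170.2 tcp [ 0.442  -0.1035  0.1202] w 0.0238 F [ 0.5 -0.2 -1.2]
SHIFT [ 0.     -0.0001  0.0822] TURN [0. 0. 0.]
```

View pics/w13.png

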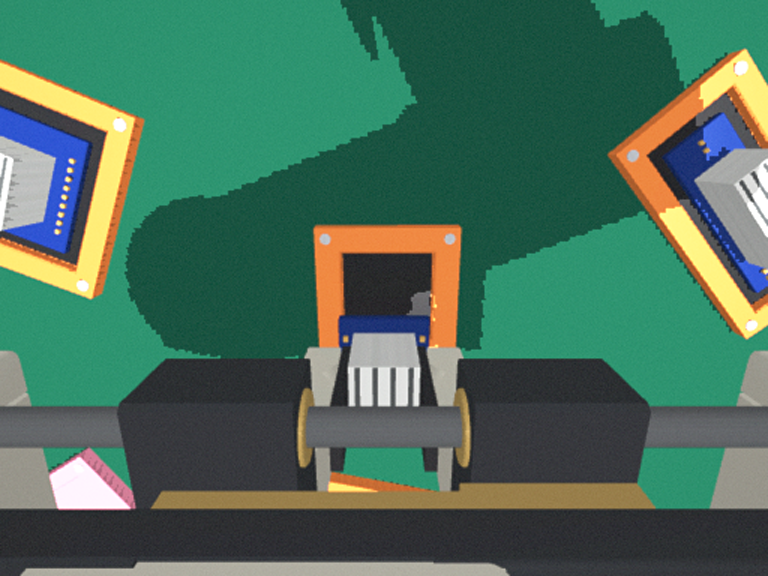

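```bash
python3 - <<'E'
from h import *
import pickle
im,c=load("w13"); s=pickle.load(open("pics/w13.pkl","rb"))
R=Rn.from_euler('xyz',s["ee_rot"])
P=lambda uv,z:np.round(R.inv().apply(px2w(c,np.array(uv)/1.5,z)-s["eef_pos"])*1000,1)
print("board front",P([(339,317),(430,317)],s["eef_pos"][2]-.030))
print("pocket rim",P([(342,254),(433,254)],.010))
print("nest front",P([(314,227),(462,227)],.010))
E
```

```text
board front [[ 18.4 -18.3  30. ]
 [ 18.4  17.2  30. ]]
pocket rim [[ 25.4 -23.9 110.1]
 [ 25.5  26.4 110.1]]
nest front [[ 40.4 -38.8 110.1]
 [ 40.5  41.6 110.2]]
```

Call:
{"op": "jog_arm", "data": {
  "motion": [
    [[-0.0004,0.0018,0.03,0,0,0,0.018],[-0.0004,0.0018,0.058,0,0,0,0.018],[-0.0004,0.0018,0.073,0,0,0,0.018],[-0.0004,0.0018,0.079,0,0,0,0.018],[-0.0004,0.0018,0.081,0,0,0,0.018],[-0.0004,0.0018,0.082,0,0,0,0.018],[-0.0004,0.0018,0.0825,0,0,0,0.018]]
  ]
}}

```text
t: 21.65
eef_pos: [0.4434, -0.1014, 0.0383]
ee_rot: [3.14, 0.002, 2.972]
force: [-0.7, -0.3, -0.9]
width: 0.0235
```

Call:
{"op": "jog_arm", "data": {
  "motion": [
    [[0,0,0.0005,0,0,0,0.018],[0,0,0.0005,0,0,0,0.018]]
  ]
}}

```text
t: 21.85
eef_pos: [0.4439, -0.1013, 0.0384]
ee_rot: [3.14, 0.003, 2.972]
force: [-1.0, 1.0, -0.4]
width: 0.0238
```

Call:
{"op": "jog_arm", "data": {
  "motion": [
    [[0,0,0.001,0,0,0,0.018],[0,0,0.0015,0,0,0,0.018],[0,0,0.002,0,0,0,0.018]]
  ]
}}

```text
t: 22.15
eef_pos: [0.4441, -0.1013, 0.0379]
ee_rot: [3.14, 0.004, 2.972]
force: [-8.7, 5.4, 32.1]
width: 0.024
```

Contact at the expected height, so I'll release.

Call:
{"op": "jog_arm", "data": {
  "motion": [
    [[0,0,-0.0005,0,0,0,0.05],[0,0,-0.0005,0,0,0,0.05],[0,0,-0.0005,0,0,0,0.05],[0,0,-0.0005,0,0,0,0.05],[0,0,-0.03,0,0,0,0.05],[0,0,-0.08,0,0,0,0.08],[0,0,-0.13,0,0,0,0.08],[0,0,-0.16,0,0,0,0.08]]
  ]
}}

```text
t: 22.95
eef_pos: [0.4444, -0.1015, 0.2015]
ee_rot: [3.139, 0.007, 2.973]
force: [1.1, -0.1, -0.4]
width: 0.0686
```

```bash
python3 - <<'E'
from h import *
im,c=snap("wrist","w14"); segs(im,c,*BLUE,.008); segs(im,c,*OR,.01,400)
go(.283,-.612,.25)
f=optics.grab_frame("side")[:,:,::-1]; cv2.imwrite("pics/side2.png",cv2.resize(f,(800,600),interpolation=cv2.INTER_CUBIC))
E
```

```text
px [367. 459.] ctr [ 621.8 -146.7] size [55.8 38.8] ang 80.4 circ [ 619.  -145.7]
px [383. 255.] ctr [ 442.9 -102.6] size [36.2 35.5] ang 80.4 circ [ 443.3 -102.2]
px [642. 191.] ctr [424.1  93. ] size [101.3  35.3] ang 31.6 circ [423.9  93.1]
px [104. 164.] ctr [ 342.5 -285.3] size [65.7 65.3] ang 57.9 circ [ 342.7 -285.6]
px [507. 492.] ctr [655.9  -9.3] size [428.2  62.8] ang 80.3 circ [686.8 -14.6]
px [579. 427.] ctr [612.   33.2] size [77.5 24.5] ang 1.8 circ [612.   32.8]
px [188. 427.] ctr [ 557.9 -285.2] size [24.7 77.4] ang 69.0 circ [ 558.1 -284.7]
px [382. 255.] ctr [ 441.2 -103.2] size [80.6 80.5] ang 80.4 circ [ 441.5 -102.9]
px [651. 182.] ctr [423.6  93.4] size [140.7  76.7] ang 31.9 circ [423.2  93.3]
px [ 98. 156.] ctr [ 342.1 -283.8] size [108.4 105.8] ang 57.6 circ [ 341.9 -284. ]
t 23.0 q [ 0.21  0.02 -0.52  0.   -1.02 -1.95] yaw 170.4 tcp [ 0.4464 -0.1016  0.2053] w 0.0723 F [1.4 0.2 6. ]
SHIFT [ 0.0751 -0.5304 -0.0473] TURN [0.2 0.7 0. ]
```

View pics/w14.png

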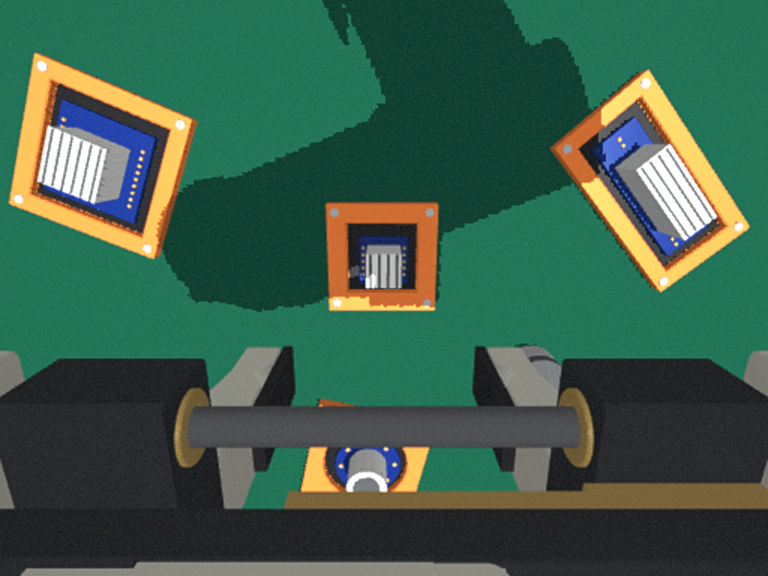

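View pics/side2.png

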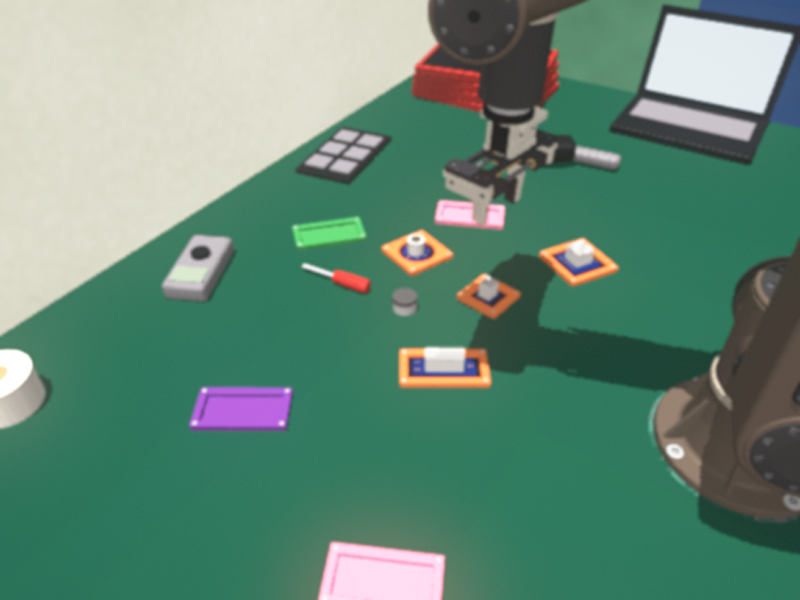

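All four boards lie in their nests, each within about 2 mm of centre. The tin (405,300) and the screwdriver (337,278) are where they were in the first side picture. The gripper is clear of everything, so I'm handing in.

```bash
python3 -c "
from station import arm
print(arm.job_done())"
```

```text
the job is handed in; nothing more can be done
None
```

All four boards are in their matching orange nests, and I handed the job in at about 23 s of the 104 s allowed. I gripped each board by its heat sink, set it down until it touched the pocket floor, and only then released it.

- **Position:** in the last pictures each board's centre is about 2 mm or less from its nest's centre, against a limit of 12.5 mm.
- **Seating:** the boards look flat in the pictures. Each touched down at the height expected for the pocket floor. I did not measure tilt separately.
- **Set-down force:** the highest wrist force I read was about 32 N, when seating the small square board; the limit is 120 N.
- **Bystanders:** the tin and the screwdriver are at the same pixel positions in the side picture as at the start. The look-alike nests were not touched.

None of my checks failed or disagreed beyond the roughly 2 mm calibration error. The hand-in gave no verdict.

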